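Peel the top kit tray off a sticky nested stack

ROBOT

A 6-joint arm with a two-finger parallel gripper is mounted at the origin on the work surface. World frame = base frame: x ahead of the robot, y to its left, z up, the work surface at z = 0. Lengths are in m, angles in rad, forces in N, time in s.
With the tool pointing down it reaches from about 0.275 to 1 m from the base axis. Payload 8.4 kg.
Tool frame: the origin (TCP) lies at the centre of the arm's flange, where the gripper is bolted on; the fingertips stand 173 mm ahead of it and the grasp point (between the pads) lies 155 mm ahead of it; z points along the fingers, y is the direction in which the jaws open and shut (so a half turn about z gives the same grasp; the last joint's range is limited). The gripper opens to 85 mm and grips with 20 to 120 N. Pads are 22 mm wide; open, the fingers measure 114 mm over their backs; the gripper's body (76 mm by 85 mm) begins 54 mm behind the grasp point. The pads swing forward as they close: fully open they stand 13 mm farther back than shut.
Start: joints at [1.134, 0.353, 1.633, -0, 1.155, -0.002], TCP at [0.263, 0.567, 0.405] pointing down, gripper open.
Joint ranges: [-2.63, 2.63], [-0.92, 2.1], [0.06, 2.66], [-1.3, 4.44], [0, 2.69], [-3.02, 3.02]. Speed limits (rad/s): [2.22, 2.22, 2.79, 3.14, 3.14, 3.14].

INTERFACE

Orientations are given as a unit quaternion [w, x, y, z].
In Python, from station import manip, cams gives the robot as it stands. The module is installed in compiled form; this text tells all that it offers.
- The arm moves only by the tool apply_moves, never from a script. Its arguments are lists of equal length, an entry for each row: "linear": the shift along the tool's x, y, z in mm, a list of three; "twist": the turn, a rotation vector about the tool's x, y, z in degrees, a list of three. In form: {"linear": [[dx, dy, dz], ...], "twist": [[wx, wy, wz], ...]}. A call has exactly 8 rows; each row is the pose to reach, as a shift and turn from the pose commanded when the call began, along the tool's axes at that moment; what a row does not reach only later rows make up. A row lasts 1/10 s, in which the tool goes at most 50 mm and 8.59 degrees, less where a joint would pass 70% of its speed; a pose out of reach is approached as far as the arm can. A call with a gripper value outside its range is refused whole. "fingers" is the opening in per cent of the stroke, from 0 (shut) to 100 (fully open), set as the call begins (left out, the last holds). The fingers move at their own pace and stop on an object; "squeeze" is the grip in N (left out, the last holds). Time passes only in rows, so rows that repeat a pose let the fingers close, or fill a call up. It gives the time, the measured TCP pose, the force and the opening at its end, in the units of the state.
- manip.read_state(): the state, without advancing time (a new reading comes with each control period).
- cams.get_image(name): name is "side" or "top" or "wrist"; returns a dict with "image" (400x640x3 uint8, blue, green, red), "range_z" (400x640 float32, m along the optical axis (not along the pixel's ray), 0 where there is no reading), "intrinsics" (3x3 intrinsics, pixels), "rvec" (rotation vector, rad) and "tvec" (3), from world to camera coordinates, as OpenCV has them; the wrist camera has in their place "tool_from_camera" (4x4, takes a point from camera to tool coordinates, whose origin is the TCP and whose axes are the flange's). Camera axes: x right, y down, z forward; pixel columns grow to the right and rows downward; lengths in m; the calibration is good to about 2 mm. A picture is of the moment at which its call begins: read the wrist's pose just before it.
- manip.hand_in(): hands the job in, once; it reports no verdict.
The state is a dict: "clock": time; "joint_pos": joint angles; "joint_velocities": joint speeds; "effort": joint torques, N m; "tcp_pos": TCP position; "eef_rot": TCP orientation; "contact_force": force on the tool from outside, world axes, zero at the start; "moment": the same for the moment, N m; "width": finger opening in m.
Only numpy, scipy, OpenCV 4.12 (cv2) and the standard library are available. Lean on these libraries where they do the work, as an engineer would, in place of code of your own. Each camera call takes 0.05 s, during which the arm holds its last target. There are 200 camera calls.

TASK

Slide the nested stack of kit trays along its stand until it is fully home against the stop, so that it cannot walk, then peel off the top tray alone: lift one of its corners while the diagonally opposite corner is still down in the nest, until it comes free. Finish while holding that tray in the gripper, level, mouth up and still, about 15 cm above the bench over the middle of the exercise sheet, ready to be filled. Leave the other trays lying on the stand home against the stop, and everything else on the bench where it is.

Things in the scene. Friction and masses are not known exactly. Their poses are not given: they have to be found in the camera images.
- top_tray: top one of four equal grey formed trays, nested: 160 mm along its x, 230 mm along its y, 52 mm high, 0.22 kg, open on top. Lip round the mouth: 10 mm wide, 15 mm deep, outer face upright on the tray's outline; mouth inside it 140 x 210 mm, 14 mm down a shoulder narrows it by 5 mm a side. Origin: centre of the underside, z up, lip's top at z = 52 mm; its +x side faces the stop
- lower_trays: three trays jammed into one piece of 0.66 kg, 84 mm high, outline as the top tray, lips' upright outer faces flush from 36 to 84 mm up; origin: centre of the underside, on the stand's plate, axes as the top tray's. Trays nest 16 mm apart: nested, top_tray is at z = 48 mm here and only the stack's uppermost 15 mm is its lip: pinch that, one finger in the mouth, fingertips 11 mm below its top
- nest (a point): centre of the lower trays' mouth, 84 mm above their underside. Nested walls jam near the four corners, about 1 N each, gone once that corner has risen 10 mm: the top tray takes about 4 N to lift at one corner, 7 N straight up. The stack (0.88 kg, 100 mm high) slides on the plate with 3 to 6 N pushed low, two fingertips abreast square it; the stop is a sudden hard resistance
- tray_stand: fixed stand of grey sheet steel: plate 270 mm along x, 250 mm along y, 5 mm thick; an upright flange along its +x end, 65 mm above the bench, is the stop. Origin: centre of the plate's underside, z up. The stop's face is at x = +120 mm: trays fully home have their origins at x = +40 mm, axes parallel to the stand's. At the start the stack is 30 to 75 mm short of it, up to 7 degrees askew
- top_near_left (a point): the top tray's outer corner at the lip's top, at (-80, +115, 52) mm in the tray's frame: away from the stop, +y side. Its diagonal opposite is top_far_right
- top_near_right (a point): the same at (-80, -115, 52) mm; its opposite is top_far_left
- top_far_left (a point): the same at (+80, +115, 52) mm, on the stop's side
- top_far_right (a point): the same at (+80, -115, 52) mm, on the stop's side
- exercise_sheet: fixed laminated wiring-diagram sheet lying flat on the bench, 210 mm along its own x, 297 mm along its own y, 1.5 mm thick; origin: its centre, on the bench
- meter_front: bystander: handheld multimeter in a yellow holster, 185 x 88 x 45 mm, lying near the robot
- meter_back: bystander: a like multimeter lying at the back of the bench
- tape_roll: bystander: roll of black insulating tape, 64 mm across, 19 mm high, in the gap between stand and sheet
- test_probe: bystander: thin grey test probe, 165 mm long, 22 mm thick, in the gap between stand and sheet
- screwdriver: bystander: screwdriver, 190 mm long, about 30 mm high, lying on the exercise sheet
- contactor_module: bystander: black contactor on an aluminium plate, 130 x 100 x 90 mm, at the left
- lamp_holder: bystander: porcelain lamp holder with a glass bulb on a 100 x 100 mm base, 140 mm high, at the right

How it is judged:
By the outcome, as a careful person would: the job done as asked, in the order asked, and still so for the second after the job is handed in, while the arm keeps its last pose, push and grip.
It also fails if it takes over 58 s, if anything falls off the work surface, if the arm or the gripper's body presses on something with over 40 N, if the wrist force passes 120 N, or if a joint passes its speed limit or range.

## Working session

There is one attempt and no reset: what is moved stays moved. The work goes in short steps, Python scripts to look and compute and a tool call to move; the robot and the scene stay as the last step left them, time stands still between calls to the robot, and variables do not carry over. Pictures are saved under pics/ and viewed, about 8 in all and at most 12, crops included, and the job is handed in when it is done.

Besides the shell and the picture viewer there is one more tool, called in YAML: its name, and indented under it one key for each argument. apply_moves: Moves the arm, as the interface text tells. Its arguments: {"type":"object","properties":{"linear":{"type":"array","items":{"type":"array","items":{"type":"number"}}},"twist":{"type":"array","items":{"type":"array","items":{"type":"number"}}},"fingers":{"type":"number"},"squeeze":{"type":"number"}},"required":["linear","twist"]}

```bash
mkdir -p pics; ls; python3 - <<'E'
from station import manip,cams
import cv2,numpy as np
s=manip.read_state();print({k:np.round(v,4).tolist() for k,v in s.items()})
for n in ("top","side"):
    d=cams.get_image(n);cv2.imwrite(f"pics/{n}0.png",d["image"]);np.savez(f"{n}0.npz",**d)
    R=cv2.Rodrigues(np.array(d["rvec"]))[0];print(n,d["intrinsics"],-R.T@np.array(d["tvec"]).ravel(),R.round(3), (d["range_z"]>0).mean())
E
```

```text
pics
{'clock': 0.0, 'joint_pos': [1.1336, 0.3537, 1.6342, -0.0, 1.1552, -0.0024], 'joint_velocities': [0.0002, 0.0003, -0.0008, -0.0002, 0.0001, 0.0005], 'effort': [-0.0004, -60.5265, -34.207, 0.0001, 0.0092, 0.0001], 'tcp_pos': [0.2632, 0.5666, 0.4039], 'eef_rot': [-0.0002, 0.2157, 0.9765, -0.0007], 'contact_force': [-0.4082, -0.2545, 0.7339], 'moment': [-0.0027, 0.0222, -0.0124], 'width': 0.0851}
top [[512.32138717   0.         316.58441782]
 [  0.         512.32138717 199.97247558]
 [  0.           0.           1.        ]] [ 0.27411488 -0.01294739  1.67746889] [[ 0.012 -1.    -0.002]
 [-0.981 -0.012 -0.195]
 [ 0.195  0.004 -0.981]] 0.9958046875
side [[492.61666142   0.         321.59852247]
 [  0.         492.61666142 195.47171053]
 [  0.           0.           1.        ]] [-0.070582   -1.20182704  0.91549267] [[ 0.879 -0.476 -0.018]
 [-0.263 -0.453 -0.852]
 [ 0.397  0.753 -0.524]] 0.9835390625
```

View pics/top0.png

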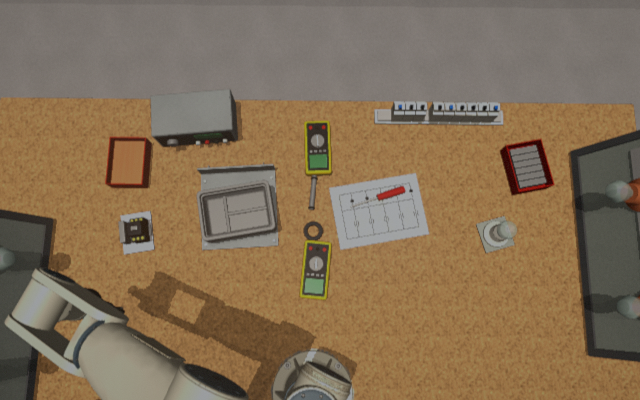

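View pics/side0.png

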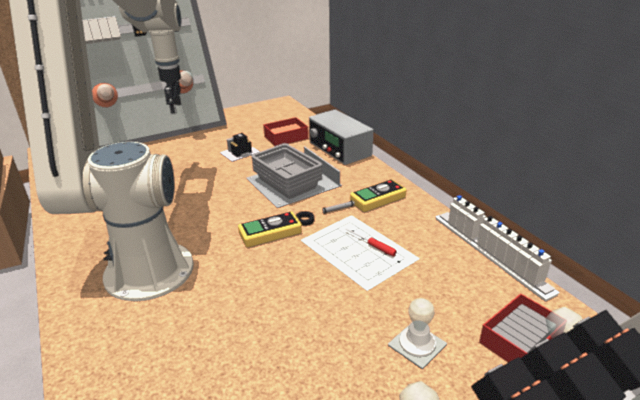

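The top view shows the stack at about (238,212) on its stand, with the flange on top at row 168 (stand +x ≈ world +x). The sheet is at (380,212) with the red screwdriver on it, and tape and probe lie in the gap near column 313. Next I measure from the depth.

```bash
cat > h.py <<'E'
import numpy as np,cv2
def cloud(d):
    K=d["intrinsics"];z=d["range_z"];v,u=np.mgrid[:400,:640]
    P=np.stack([(u-K[0,2])/K[0,0]*z,(v-K[1,2])/K[1,1]*z,z],-1)
    if "rvec" in d:
        R=cv2.Rodrigues(np.array(d["rvec"]))[0];return (P-np.array(d["tvec"]).ravel())@R
    return P
def rect(p):  # min-area rect of xy points in mm
    (c,s,a)=cv2.minAreaRect((p[:,:2]*1000).astype(np.float32));return np.round(c,1),np.round(s,1),round(a,2)
def ray(d,uv,z):
    K=d["intrinsics"];R=cv2.Rodrigues(np.array(d["rvec"]))[0];c=-R.T@np.array(d["tvec"]).ravel()
    uv=np.atleast_2d(uv);r=np.c_[(uv-K[:2,2])/[K[0,0],K[1,1]],np.ones(len(uv))]@R
    return c+r*((z-c[2])/r[:,2])[:,None]
E
python3 - <<'E'
from h import *
for n in("top","side"):
    d=np.load(n+"0.npz");W=cloud(d);img=d["image"];z=W[...,2]
    m=(W[...,0]>.15)&(W[...,0]<.75)&(W[...,1]>.0)&(W[...,1]<.48)
    print(n,"bench z",np.median(z[(W[...,0]>.2)&(W[...,0]<.6)&(abs(W[...,1])<.4)]))
    box=(W[...,0]>.2)&(W[...,0]<.47)&(W[...,1]>.05)&(W[...,1]<.42)
    for lo,hi in((.09,.115),(.05,.075)):
        k=((z>lo)&(z<hi)&(W[...,1]>.03)&(W[...,1]<.42)&(W[...,0]>.2)&(W[...,0]<.5)).astype(np.uint8)
        nn,l,st,ce=cv2.connectedComponentsWithStats(k)
        for i in range(1,nn):
            if st[i,4]>40: print(lo,st[i],rect(W[l==i]),np.median(z[l==i]))
# sheet and plate by colour, top
d=np.load("top0.npz");img=d["image"];hsv=cv2.cvtColor(img,cv2.COLOR_BGR2HSV)
k=((hsv[...,1]<40)&(hsv[...,2]>110)).astype(np.uint8)
k=cv2.morphologyEx(k,cv2.MORPH_CLOSE,np.ones((5,5)))
c,_=cv2.findContours(k[100:300,150:560],cv2.RETR_EXTERNAL,cv2.CHAIN_APPROX_NONE,offset=(150,100))
for q in c:
    if cv2.contourArea(q)>1000: print(cv2.boundingRect(q),cv2.contourArea(q),rect(ray(d,q[:,0].astype(float),.002)))
big=cv2.resize(img[150:260,180:440],None,fx=3,fy=3,interpolation=cv2.INTER_CUBIC);cv2.imwrite("pics/crop.png",big)
E
```

```text
top bench z 0.0035121299423616836
0.09 [201 227  74  14 356] (array([478.7, 238.4]), array([ 41.6, 225.7]), 0.23) 0.10469131113065408
0.05 [207 228  29   7 123] (array([490.1, 296. ]), array([19.4, 87. ]), 0.22) 0.05975553964791248
0.05 [207 235  37   8  47] (array([467.9, 280.7]), array([  2. , 114.5]), 10.32) 0.06356863494773156
side bench z 0.001734828890713293
0.09 [251 151  38  31 249] (array([475.7, 233.5]), array([ 48. , 230.4]), 0.13) 0.10214772277634361
0.05 [252 164  37  28 216] (array([473.5, 227.8]), array([ 11.2, 219.2]), 11.14) 0.06316222690179396
(329, 173, 100, 77) 5422.0 (array([ 575.3, -210.4]), array([210.8, 296.4]), 10.69)
(197, 164, 81, 86) 5762.0 (array([585.2, 260.7]), array([277.5, 262. ]), 3.93)
(350, 100, 210, 25) 2276.5 (array([ 923.4, -479.9]), array([ 87.4, 724.4]), 0.66)
(151, 100, 81, 36) 2487.5 (array([901.6, 431.6]), array([128. , 275.1]), 4.32)
```

View pics/crop.png

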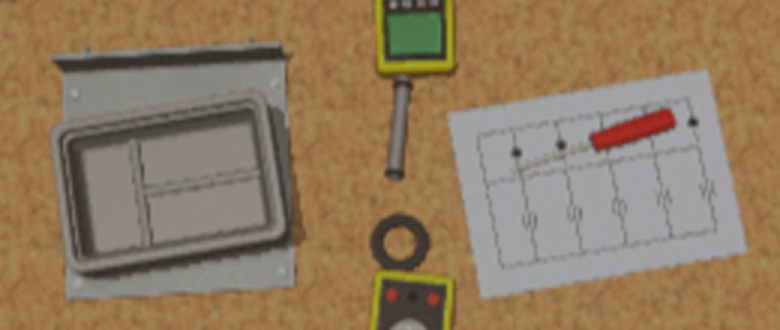

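The crop shows the stack turned about 10° relative to the stand. The near edge is roughly from (75,270) to (290,240), there is a clear gap to the flange, and the tray has divider ribs inside. My depth crop window cut off the stack, so I redo it.

```bash
python3 - <<'E'
from h import *
for n in("top","side"):
    d=np.load(n+"0.npz");W=cloud(d);z=W[...,2]
    reg=(W[...,1]>.08)&(W[...,1]<.42)&(W[...,0]>.40)&(W[...,0]<.78)
    for lo,hi in((.093,.118),(.05,.075),(.0055,.012)):
        k=((z>lo)&(z<hi)&reg).astype(np.uint8)
        nn,l,st,ce=cv2.connectedComponentsWithStats(k)
        for i in range(1,nn):
            if st[i,4]>60: print(n,lo,st[i],rect(W[l==i]),np.median(z[l==i]))
d=np.load("top0.npz");img=d["image"]
# stack outline from intensity: edges
W=cloud(d);z=W[...,2]
k=((z>.09)&(z<.118)&(W[...,1]>.08)&(W[...,1]<.42)&(W[...,0]>.4)&(W[...,0]<.7)).astype(np.uint8)
q=np.argwhere(k)[:,::-1].astype(np.float32)
h=cv2.convexHull(q)[:,0];print("hull at z .105",rect(ray(d,h,.105)))
E
```

```text
top 0.093 [ 196  180   80   61 1048] (array([555.9, 247.9]), array([162.7, 231.2]), 10.43) 0.10485562100043526
top 0.05 [197 163  77   8 229] (array([705.9, 261.5]), array([ 14.6, 249. ]), 3.51) 0.06415164522221543
top 0.05 [ 204  187   66   48 2383] (array([557.9, 249.6]), array([127.8, 200.2]), 10.74) 0.05942329389967239
top 0.0055 [201 168  78  32 540] (array([652.6, 252. ]), array([105.8, 259.4]), 4.66) 0.008313264925917892
top 0.0055 [227 229  53  24 345] (array([458.3, 198.4]), array([ 64.2, 169.6]), 12.92) 0.007997542628622853
top 0.0055 [200 239  18  12  66] (array([454.5, 345.7]), array([58.4, 33.1]), 87.42) 0.008275781883494131
side 0.093 [251 144  71  37 675] (array([549.7, 245.3]), array([166.7, 237.3]), 11.05) 0.10222505551445145
side 0.05 [304 146  36  29 176] (array([699.4, 258.8]), array([ 17.5, 243. ]), 2.47) 0.06057866615849518
side 0.05 [262 153  48  23 584] (array([560.5, 277.6]), array([107. , 156.4]), 9.66) 0.06001297702490571
side 0.05 [252 164  70  28 426] (array([504.9, 196.9]), array([127.1, 266.8]), 45.67) 0.06352787922464867
side 0.0055 [254 172  84  35 477] (array([573.3, 216.9]), array([261.4, 193. ]), 4.76) 0.007121029926330327
hull at z .105 (array([554., 247.]), array([163. , 230.5]), 10.56)
```

```bash
cat >> h.py <<'E'
from scipy.spatial.transform import Rotation as Rn
def down(yaw_y):  # tool z down, tool y along yaw_y (deg)
    a=np.radians(yaw_y);y=np.array([np.cos(a),np.sin(a),0]);z=np.array([0,0,-1.]);return np.c_[np.cross(y,z),y,z]
def rel(s,p,R):
    R0=Rn.from_quat(np.array(s["eef_rot"])[[1,2,3,0]]).as_matrix()
    return (R0.T@(np.array(p)-s["tcp_pos"])*1000).round(1).tolist(),np.degrees(Rn.from_matrix(R0.T@R).as_rotvec()).round(2).tolist()
E
python3 - <<'E'
from h import *
from station import manip
d=np.load("top0.npz");img=d["image"];W=cloud(d)
p=ray(d,np.array([[202.5,249.2],[278,246]]),.005);print("near plate corners",p.round(4),np.linalg.norm(p[0]-p[1]))
a=np.degrees(np.arctan2(*(p[0]-p[1])[[0,1]]));print("yaw",-a)
g=cv2.cvtColor(img,cv2.COLOR_BGR2HSV)
# plate edges: near row crossing (saturation drop), right column crossing
near=[];right=[]
for u in range(206,276,4):
    col=g[225:262,u,1].astype(int);i=np.where(col<60)[0].max();near.append((u,225+i+.5))
for v in list(range(180,188))+list(range(232,245)):
    r=g[v,255:300,1].astype(int);i=np.where(r<60)[0].max();right.append((255+i+.5,v))
for nm,q in(("near",near),("right",right)):
    P=ray(d,np.array(q),.005)[:,:2]*1000
    l=cv2.fitLine(P.astype(np.float32),cv2.DIST_HUBER,0,.01,.01).ravel();print(nm,l.round(3),P[[0,len(P)//2,-1]].round(1).tolist())
k=(W[...,2]>.05)&(W[...,2]<.08)&(W[...,0]>.66)&(W[...,0]<.76)&(W[...,1]>.1)&(W[...,1]<.42)
q=W[k];print("flange top x by y:");
for y in np.arange(.14,.39,.04):
    s=q[abs(q[:,1]-y)<.02];print(round(y,2),(np.percentile(s[:,0],[0,50,100])*1000).round(1),(np.percentile(s[:,2],[0,50,100])*1000).round(1))
s=manip.read_state()
for P in([.425,.239,.36],[.425,.239,.218]):print(rel(s,P,down(93.8)))
E
```

```text
near plate corners [[0.439  0.3651 0.005 ]
 [0.4524 0.1187 0.005 ]] 0.24680311677126504
yaw 3.1211002803935237
near [ 7.00000e-02 -9.98000e-01  4.46036e+02  2.42028e+02] [[438.1, 353.6], [446.1, 236.2], [453.9, 131.8]]
right [9.98000e-01 6.30000e-02 5.49693e+02 1.25623e+02] [[674.0, 136.4], [491.9, 121.4], [458.9, 120.5]]
flange top x by y:
0.14 [708.2 710.5 717.7] [52.5 66.7 73.3]
0.18 [705.3 708.5 722. ] [51.1 65.1 74. ]
0.22 [703.  706.2 709.9] [50.1 63.8 73.9]
0.26 [698.4 703.2 709.1] [50.3 64.  71.9]
0.3 [697.4 700.6 705.7] [52.2 64.9 70.3]
0.34 [694.7 697.9 707.7] [50.6 62.6 77.1]
0.38 [691.9 695.3 701.6] [50.6 63.6 72.4]
([-284.8, -229.0, 44.3], [-0.07, -0.02, -28.71])
([-284.8, -228.8, 186.3], [-0.07, -0.02, -28.71])
```

apply_moves:
  linear:
    - [-36,-29,5.5]
    - [-71,-57,11]
    - [-107,-86,16.5]
    - [-142,-115,22]
    - [-178,-143,27.5]
    - [-214,-172,33]
    - [-249,-200,38.5]
    - [-285,-229,44]
  twist:
    - [0,0,-3.6]
    - [0,0,-7.2]
    - [0,0,-10.8]
    - [0,0,-14.4]
    - [0,0,-18]
    - [0,0,-21.5]
    - [0,0,-25.1]
    - [0,0,-28.7]
  fingers: 100

```text
clock: 0.9
tcp_pos: [0.4256, 0.2374, 0.3604]
eef_rot: [-0.0, -0.034, 0.999, -0.0]
contact_force: [0.6, 0.3, 0.4]
width: 0.0855
```

apply_moves:
  linear:
    - [0,0,40]
    - [0,0,85]
    - [0,0,125]
    - [0,0,143]
    - [0,0,143]
    - [-7,0,143]
    - [-14,0,143]
    - [-21,0,143]
  twist:
    - [0,0,0]
    - [0,0,0]
    - [0,0,0]
    - [0,0,0]
    - [0,0,0]
    - [0,0,0]
    - [0,0,0]
    - [0,0,0]

```text
clock: 1.7
tcp_pos: [0.4476, 0.241, 0.2192]
eef_rot: [0.001, -0.033, 0.999, 0.001]
contact_force: [-0.2, -0.3, 0.5]
width: 0.0854
```

```bash
python3 - <<'E'
from station import manip,cams
import cv2,numpy as np
d=cams.get_image("wrist");cv2.imwrite("pics/w0.png",d["image"]);print(np.array(d["tool_from_camera"]).round(3),d["intrinsics"])
print(manip.read_state()["contact_force"])
E
```

```text
[[ 0.    -0.956 -0.293  0.075]
 [ 1.     0.001 -0.001 -0.001]
 [ 0.001 -0.293  0.956  0.031]
 [ 0.     0.     0.     1.   ]] [[292.41810924   0.         318.32885666]
 [  0.         292.41810924 198.46131318]
 [  0.           0.           1.        ]]
[1.22102289 0.6365421  0.28838568]
```

View pics/w0.png

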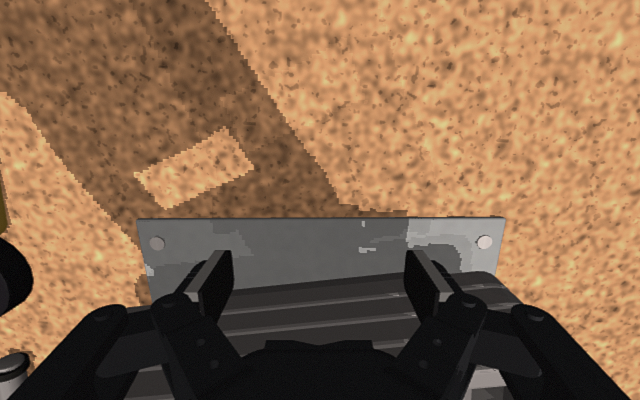

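The wrist view shows both fingertips (215,280 and 425,280) between the plate's near edge (row 218, parallel to the gripper) and the skewed stack. They are nearly touching the stack at its left end. I push.

apply_moves:
  linear:
    - [-7,0,1]
    - [-14,0,1]
    - [-21,0,1]
    - [-28,0,1]
    - [-35,0,1]
    - [-42,0,1]
    - [-49,0,1]
    - [-55,0,1]
  twist:
    - [0,0,0]
    - [0,0,0]
    - [0,0,0]
    - [0,0,0]
    - [0,0,0]
    - [0,0,0]
    - [0,0,0]
    - [0,0,0]

```text
clock: 2.55
tcp_pos: [0.5017, 0.2441, 0.2166]
eef_rot: [-0.0, -0.033, 0.999, -0.0]
contact_force: [-4.3, 0.2, 0.6]
width: 0.0855
```

apply_moves:
  linear:
    - [-3,0,0]
    - [-6,0,0]
    - [-9,0,0]
    - [-12,0,0]
    - [-14,0,0]
    - [-16,0,0]
    - [-18,0,0]
    - [-20,0,0]
  twist:
    - [0,0,0]
    - [0,0,0]
    - [0,0,0]
    - [0,0,0]
    - [0,0,0]
    - [0,0,0]
    - [0,0,0]
    - [0,0,0]

```text
clock: 3.35
tcp_pos: [0.5212, 0.2455, 0.2167]
eef_rot: [-0.0, -0.033, 0.999, -0.0]
contact_force: [-3.9, 0.3, -1.0]
width: 0.0859
```

apply_moves:
  linear:
    - [-1,0,0]
    - [-2,0,0]
    - [-3,0,0]
    - [-4,0,0]
    - [-5,0,0]
    - [-6,0,0]
    - [-7,0,0]
    - [-8,0,0]
  twist:
    - [0,0,0]
    - [0,0,0]
    - [0,0,0]
    - [0,0,0]
    - [0,0,0]
    - [0,0,0]
    - [0,0,0]
    - [0,0,0]

```text
clock: 4.15
tcp_pos: [0.5277, 0.2457, 0.2163]
eef_rot: [-0.002, -0.033, 0.999, -0.001]
contact_force: [-13.7, -2.5, 2.7]
width: 0.0854
```

apply_moves:
  linear:
    - [-0.5,0,0]
    - [-1,0,0]
    - [-1,0,0]
    - [-1.5,0,0]
    - [-1.5,0,0]
    - [-2,0,0]
    - [-2,0,0]
    - [-2,0,0]
  twist:
    - [0,0,0]
    - [0,0,0]
    - [0,0,0]
    - [0,0,0]
    - [0,0,0]
    - [0,0,0]
    - [0,0,0]
    - [0,0,0]

```text
clock: 4.95
tcp_pos: [0.5282, 0.2455, 0.216]
eef_rot: [-0.004, -0.034, 0.999, -0.001]
contact_force: [-19.4, -1.6, 7.9]
width: 0.0854
```

```bash
python3 - <<'E'
from station import manip,cams
import cv2,numpy as np
print(np.round(manip.read_state()["contact_force"],1),np.round(manip.read_state()["moment"],2))
for n in ("top","side"):
    d=cams.get_image(n);np.savez(f"{n}1.npz",**d)
    u,v,w,h=(170,140,140,120) if n=="top" else (220,110,150,110)
    cv2.imwrite(f"pics/{n}1.png",cv2.resize(d["image"][v:v+h,u:u+w],None,fx=4,fy=4,interpolation=cv2.INTER_CUBIC))
a,b=[cv2.resize(cv2.imread(f"pics/{n}1.png"),(400,300)) for n in("top","side")];cv2.imwrite("pics/both1.png",np.hstack([a,b]))
from h import *
for n in("top","side"):
    d=np.load(n+"1.npz");W=cloud(d);z=W[...,2]
    k=((z>.095)&(z<.114)&(W[...,1]>.1)&(W[...,1]<.42)&(W[...,0]>.5)&(W[...,0]<.73)).astype(np.uint8)
    print(n,k.sum(),rect(W[k>0]))
    f=(z>.05)&(z<.08)&(W[...,0]>.68)&(W[...,0]<.76)&(W[...,1]>.1)&(W[...,1]<.42)&(k==0)
    print(rect(W[f]))
E
```

```text
[-19.4  -1.6   7.9] [0.14 2.19 0.5 ]
top 634 (array([612.4, 249. ]), array([185.8, 229.4]), 3.65)
(array([689.8, 259. ]), array([ 34.3, 246.5]), 4.69)
side 464 (array([606.8, 248.7]), array([190.5, 240.7]), 4.46)
(array([695.1, 230.6]), array([ 29.8, 196.7]), 0.76)
```

View pics/both1.png

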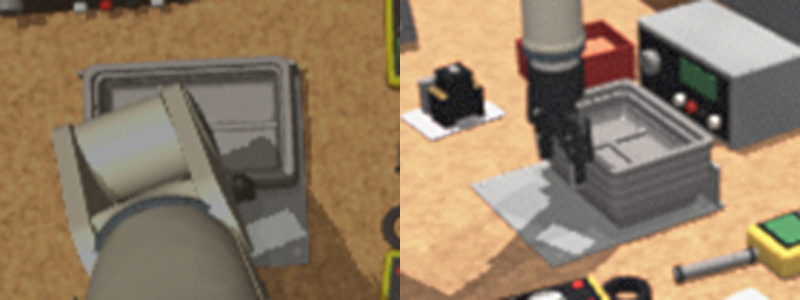

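Both views show the stack parallel to and against the flange; the force jumped to about 19 N at the end. I back off and measure it unobstructed.

apply_moves:
  linear:
    - [4,0,0]
    - [10,0,0]
    - [20,0,-20]
    - [40,0,-50]
    - [60,30,-80]
    - [85,60,-110]
    - [105,90,-130]
    - [120,110,-140]
  twist:
    - [0,0,0]
    - [0,0,0]
    - [0,0,0]
    - [0,0,0]
    - [0,0,0]
    - [0,0,0]
    - [0,0,0]
    - [0,0,0]
  fingers: 53

```text
clock: 5.85
tcp_pos: [0.4037, 0.35, 0.3597]
eef_rot: [0.002, -0.033, 0.999, 0.002]
contact_force: [-0.7, 0.3, -0.2]
width: 0.0453
```

```bash
python3 - <<'E'
from station import manip,cams
from h import *
for n in ("top","side"):
    d=cams.get_image(n);np.savez(f"{n}2.npz",**d);W=cloud(d);z=W[...,2]
    k=((z>.093)&(z<.117)&(W[...,1]>.1)&(W[...,1]<.42)&(W[...,0]>.5)&(W[...,0]<.73)).astype(np.uint8)
    nn,l,st,ce=cv2.connectedComponentsWithStats(k);i=1+np.argmax(st[1:,4])
    print(n,st[i],rect(W[l==i]),np.median(z[l==i]))
    q=np.argwhere(l==i)[:,::-1].astype(np.float32)
    if n=="top": print("ray",rect(ray(d,cv2.convexHull(q)[:,0],.105)))
    f=(z>.05)&(z<.08)&(W[...,0]>.68)&(W[...,0]<.76)&(W[...,1]>.1)&(W[...,1]<.42)&(l!=i)
    print(rect(W[f]))
    u,v,w,h=(170,140,140,105) if n=="top" else (220,110,140,105)
    cv2.imwrite(f"pics/{n}2.png",cv2.resize(d["image"][v:v+h,u:u+w],(400,300),interpolation=cv2.INTER_CUBIC))
cv2.imwrite("pics/both2.png",np.hstack([cv2.imread(f"pics/{n}2.png") for n in("top","side")]))
s=manip.read_state();print(s["tcp_pos"],s["width"],s["eef_rot"])
E
```

```text
top [ 199  162   74   54 1040] (array([622.3, 250.4]), array([162., 231.]), 4.0) 0.1048202007510327
ray (array([621.1, 249.5]), array([162.9, 230.2]), 3.79)
(array([701.3, 261.3]), array([ 42.8, 248.3]), 0.14)
side [270 139  67  37 622] (array([617.2, 248.2]), array([165.2, 244.5]), 3.39) 0.10189021895330333
(array([696.9, 216.9]), array([ 33.8, 166.2]), 0.04)
[0.40335911 0.35037768 0.3591442 ] 0.04535882220888284 [ 0.00220312 -0.03435301  0.99940528  0.0020245 ]
```

View pics/both2.png

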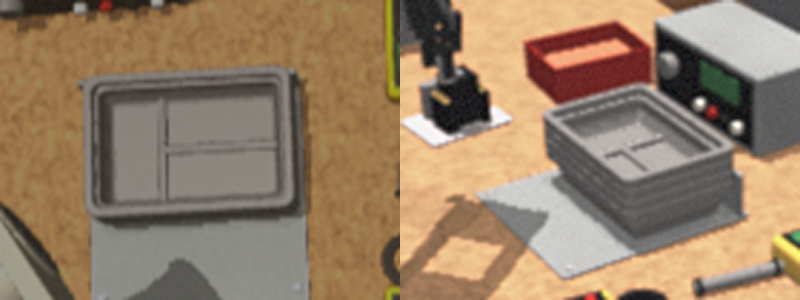

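Stack is square to the stop (yaw 3.8–4.0°, origin at about x=+39.5 mm in the stand frame) and resting home. Next I go above the near-left corner's +y lip.

```bash
python3 - <<'E'
from station import manip
from h import *
s=manip.read_state()
print(rel(s,[.5703,.3564,.30],down(93.8)))
E
```

```text
([-166.7, -5.7, 59.9], [0.22, 0.26, 0.14])
```

apply_moves:
  linear:
    - [-30,-1,0]
    - [-65,-2,0]
    - [-100,-3,5]
    - [-130,-4,20]
    - [-155,-5,40]
    - [-166.5,-5.7,60]
    - [-166.5,-5.7,60]
    - [-166.5,-5.7,60]
  twist:
    - [0,0,0]
    - [0,0,0]
    - [0,0,0]
    - [0,0,0]
    - [0.2,0.25,0.15]
    - [0.2,0.25,0.15]
    - [0.2,0.25,0.15]
    - [0.2,0.25,0.15]

```text
clock: 6.75
tcp_pos: [0.5708, 0.3525, 0.2961]
eef_rot: [-0.003, -0.031, 1.0, -0.002]
contact_force: [-0.5, -0.4, 0.5]
width: 0.0455
```

```bash
python3 - <<'E'
from station import manip,cams
from h import *
s=manip.read_state();d=cams.get_image("wrist");np.savez("w2.npz",**d);cv2.imwrite("pics/w2.png",d["image"])
T=np.array(d["tool_from_camera"]);P=cloud(d)@T[:3,:3].T+T[:3,3]
R0=Rn.from_quat(np.array(s["eef_rot"])[[1,2,3,0]]).as_matrix();W=P@R0.T+s["tcp_pos"]
print(s["tcp_pos"],s["contact_force"])
k=(W[...,2]>.098)&(W[...,2]<.112)&(d["range_z"]>0)&(P[...,2]>.18)
for x in (5,15,20,25,30,35,40):
    q=P[k&(abs(P[...,0]*1000-x)<2.5)&(P[...,1]>-.06)];
    if len(q): print(x,len(q),(np.percentile(q[:,1],[0,5,50,95,100])*1000).round(1),(q[:,2].mean()*1000).round(1))
E
```

```text
[0.57080056 0.35252549 0.29610403] [-0.54656348 -0.44191295  0.53349195]
5 125 [-2.2 -1.5  3.2  7.4  7.5] 192.0
15 145 [-2.2 -1.5  3.1  7.3  8. ] 192.3
20 149 [-2.7 -1.9  2.5  7.8  7.9] 192.2
25 175 [-7.9 -4.6  1.9  7.1  7.8] 192.1
30 822 [-60.  -56.3 -24.3   4.2   7.2] 192.2
35 972 [-60.  -56.8 -27.7   0.4   4.9] 192.3
40 371 [-59.7 -56.4 -31.2  -5.6  -1.5] 194.6
```

View pics/w2.png

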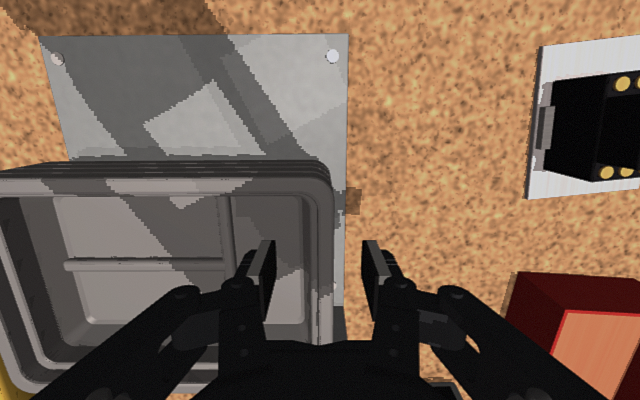

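The wrist view shows the +y lip running between the fingers (lip columns 315–335, fingers at 265 and 370). The lip centre is 2.8 mm toward tool +y and 192 mm ahead. I descend, then close.

apply_moves:
  linear:
    - [0,2.8,5]
    - [0,2.8,12]
    - [0,2.8,19]
    - [0,2.8,25]
    - [0,2.8,28]
    - [0,2.8,30]
    - [0,2.8,30]
    - [0,2.8,30]
  twist:
    - [0,0,0]
    - [0,0,0]
    - [0,0,0]
    - [0,0,0]
    - [0,0,0]
    - [0,0,0]
    - [0,0,0]
    - [0,0,0]

```text
clock: 7.6
tcp_pos: [0.5703, 0.356, 0.2668]
eef_rot: [-0.002, -0.032, 0.999, -0.002]
contact_force: [-0.4, 0.4, 0.3]
width: 0.0452
```

```bash
python3 - <<'E'
from station import manip,cams
from h import *
s=manip.read_state();d=cams.get_image("wrist");cv2.imwrite("pics/w3.png",d["image"])
T=np.array(d["tool_from_camera"]);P=cloud(d)@T[:3,:3].T+T[:3,3]
R0=Rn.from_quat(np.array(s["eef_rot"])[[1,2,3,0]]).as_matrix();W=P@R0.T+s["tcp_pos"]
print(s["tcp_pos"],s["contact_force"])
k=(W[...,2]>.096)&(W[...,2]<.112)&(d["range_z"]>0)
for x in (15,20,25,30,35,40):
    q=P[k&(abs(P[...,0]*1000-x)<2.5)&(abs(P[...,1])<.014)];
    if len(q): print(x,len(q),(np.percentile(q[:,1],[0,5,50,95,100])*1000).round(1),(np.median(q[:,2])*1000).round(1))
E
```

```text
[0.57033583 0.35599211 0.26675101] [-0.37717106  0.39446801  0.31878788]
15 196 [-5.5 -5.1 -1.   3.4  4. ] 162.8
20 193 [-6.4 -5.4 -1.   3.6  3.9] 162.8
25 246 [-10.7  -7.7  -2.    3.3   4. ] 162.7
30 352 [-14.  -12.9  -4.8   2.6   3.5] 162.8
35 348 [-13.8 -13.2  -5.9   0.3   1.5] 162.9
40 112 [-13.9 -13.5  -9.7  -5.6  -4.9] 165.5
```

apply_moves:
  linear:
    - [0,-0.8,1]
    - [0,-0.8,1]
    - [0,-0.8,1]
    - [0,-0.8,1]
    - [0,-0.8,1]
    - [0,-0.8,1]
    - [0,-0.8,1]
    - [0,-0.8,1]
  twist:
    - [0,0,0]
    - [0,0,0]
    - [0,0,0]
    - [0,0,0]
    - [0,0,0]
    - [0,0,0]
    - [0,0,0]
    - [0,0,0]
  fingers: 0
  squeeze: 80

```text
clock: 8.45
tcp_pos: [0.5704, 0.3552, 0.2659]
eef_rot: [-0.002, -0.032, 0.999, -0.002]
contact_force: [0.4, 0.6, 2.1]
width: 0.0075
```

```bash
python3 - <<'E'
from station import manip
from h import *
s=manip.read_state();print({k:np.round(s[k],4).tolist() for k in("tcp_pos","eef_rot","contact_force","moment","width")})
# peel: rotate tray about far-right corner (lip bottom) , axis perpendicular to diagonal; grip at tray(-43,110)
R0=Rn.from_quat(np.array(s["eef_rot"])[[1,2,3,0]]).as_matrix();t=np.array(s["tcp_pos"])
a=np.radians(3.8);Y=np.array([[np.cos(a),-np.sin(a),0],[np.sin(a),np.cos(a),0],[0,0,1]])
c=np.array([.6205,.2495,.053])
pv=c+Y@[.080,-.115,.037]
ax=Y@np.array([-115,-160*.5,0]);  # placeholder
dg=Y@np.array([-160,230,0.]);dg/=np.linalg.norm(dg);ax=np.cross(dg,[0,0,1]);  # positive rot lifts dg side
nl=c+Y@[-.08,.115,.052]
for th in range(1,11):
    Q=Rn.from_rotvec(np.radians(th)*ax).as_matrix();p=pv+Q@(t-pv)
    print(th,(R0.T@(p-t)*1000).round(1).tolist(),np.degrees(Rn.from_matrix(R0.T@Q@R0).as_rotvec()).round(2).tolist(),"corner rise",((Q@(nl-pv)+pv-nl)*1000).round(1))
E
```

```text
{'tcp_pos': [0.5704, 0.3552, 0.2659], 'eef_rot': [-0.0019, -0.0317, 0.9995, -0.0017], 'contact_force': [0.4292, 0.5769, 2.1487], 'moment': [0.1237, 0.0915, 0.0101], 'width': 0.0075}
1 [-1.8, -2.6, -4.4] [-0.82, 0.57, -0.01] corner rise [ 0.2 -0.2  4.9]
2 [-3.6, -5.2, -8.8] [-1.64, 1.15, -0.01] corner rise [ 0.4 -0.5  9.8]
3 [-5.4, -7.9, -13.0] [-2.46, 1.72, -0.02] corner rise [ 0.7 -0.9 14.6]
4 [-7.3, -10.6, -17.3] [-3.28, 2.29, -0.02] corner rise [ 1.1 -1.4 19.5]
5 [-9.3, -13.4, -21.5] [-4.1, 2.87, -0.03] corner rise [ 1.5 -1.9 24.4]
6 [-11.2, -16.3, -25.6] [-4.92, 3.44, -0.03] corner rise [ 1.9 -2.4 29.2]
7 [-13.3, -19.2, -29.6] [-5.73, 4.01, -0.04] corner rise [ 2.4 -3.1 34. ]
8 [-15.3, -22.2, -33.6] [-6.55, 4.59, -0.04] corner rise [ 3.  -3.8 38.8]
9 [-17.4, -25.2, -37.6] [-7.37, 5.16, -0.05] corner rise [ 3.6 -4.5 43.6]
10 [-19.6, -28.3, -41.4] [-8.19, 5.73, -0.05] corner rise [ 4.3 -5.4 48.4]
```

apply_moves:
  linear:
    - [-0.9,-1.3,-2.2]
    - [-1.8,-2.6,-4.4]
    - [-2.7,-3.9,-6.6]
    - [-3.6,-5.2,-8.8]
    - [-4.5,-6.5,-10.9]
    - [-5.4,-7.9,-13]
    - [-5.4,-7.9,-13]
    - [-5.4,-7.9,-13]
  twist:
    - [-0.41,0.29,0]
    - [-0.82,0.57,0]
    - [-1.23,0.86,0]
    - [-1.64,1.15,0]
    - [-2.05,1.43,0]
    - [-2.46,1.72,0]
    - [-2.46,1.72,0]
    - [-2.46,1.72,0]

```text
clock: 9.25
tcp_pos: [0.5764, 0.3475, 0.2789]
eef_rot: [-0.018, -0.032, 0.999, 0.019]
contact_force: [0.2, -0.5, -0.6]
width: 0.0076
```

```bash
python3 - <<'E'
from station import manip,cams
from h import *
s=manip.read_state();print({k:np.round(s[k],4).tolist() for k in("tcp_pos","eef_rot","contact_force","moment","width")})
d=cams.get_image("side");u,v,w,h=(220,100,160,120);cv2.imwrite("pics/s3.png",cv2.resize(d["image"][v:v+h,u:u+w],(800,600),interpolation=cv2.INTER_CUBIC))
E
```

```text
{'tcp_pos': [0.5764, 0.3475, 0.2789], 'eef_rot': [-0.0176, -0.0316, 0.9992, 0.0192], 'contact_force': [0.1863, -0.4616, -0.6425], 'moment': [0.0423, -0.2041, 0.0782], 'width': 0.0076}
```

View pics/s3.png

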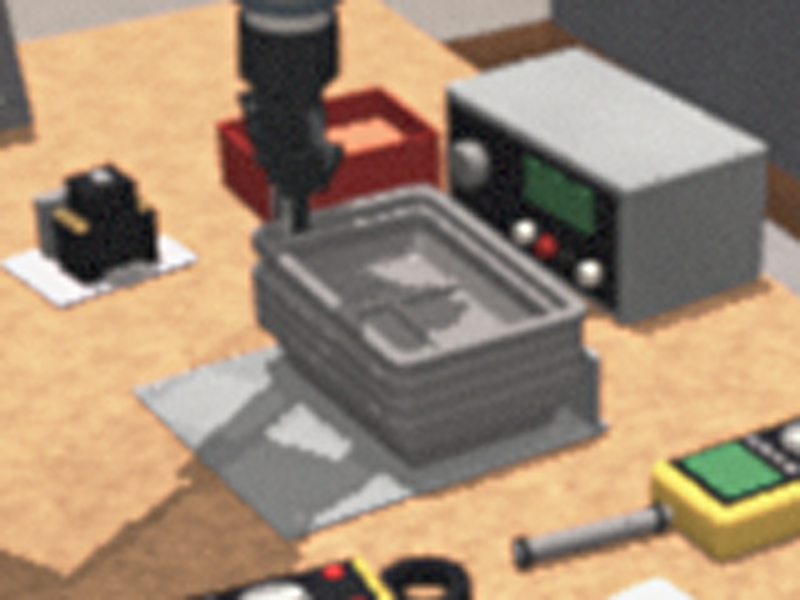

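The side view shows the near-left corner raised (gap at 255,265), with the far-right corner (580,320) still nested. The lower trays are unmoved and forces are small, so I continue the same peel.

apply_moves:
  linear:
    - [-0.9,-1.3,-2.2]
    - [-1.8,-2.6,-4.4]
    - [-2.7,-3.9,-6.6]
    - [-3.6,-5.2,-8.8]
    - [-4.5,-6.5,-10.9]
    - [-5.4,-7.9,-13]
    - [-5.4,-7.9,-13]
    - [-5.4,-7.9,-13]
  twist:
    - [-0.41,0.29,0]
    - [-0.82,0.57,0]
    - [-1.23,0.86,0]
    - [-1.64,1.15,0]
    - [-2.05,1.43,0]
    - [-2.46,1.72,0]
    - [-2.46,1.72,0]
    - [-2.46,1.72,0]

```text
clock: 10.1
tcp_pos: [0.5826, 0.3396, 0.2912]
eef_rot: [-0.033, -0.031, 0.998, 0.04]
contact_force: [1.1, 0.4, -1.4]
width: 0.0075
```

```bash
python3 - <<'E'
from station import manip,cams
from h import *
s=manip.read_state();print({k:np.round(s[k],4).tolist() for k in("tcp_pos","eef_rot","contact_force","moment","width")})
R0=Rn.from_quat(np.array(s["eef_rot"])[[1,2,3,0]]).as_matrix()
print("world up in tool",R0.T@[0,0,1], "to level",rel(s,s["tcp_pos"]+np.array([0,0,.12]),down(93.8)))
d=cams.get_image("side");W=cloud(d);u,v,w,h=(220,100,160,120);cv2.imwrite("pics/s4.png",cv2.resize(d["image"][v:v+h,u:u+w],(800,600),interpolation=cv2.INTER_CUBIC))
E
```

```text
{'tcp_pos': [0.5826, 0.3396, 0.2912], 'eef_rot': [-0.0335, -0.0315, 0.9981, 0.0402], 'contact_force': [1.0655, 0.3558, -1.3658], 'moment': [0.0471, -0.0909, 0.1605], 'width': 0.0075}
world up in tool [ 0.06425304  0.082314   -0.99453303] to level ([7.7, 9.9, -119.3], [4.73, -3.68, -0.19])
```

View pics/s4.png

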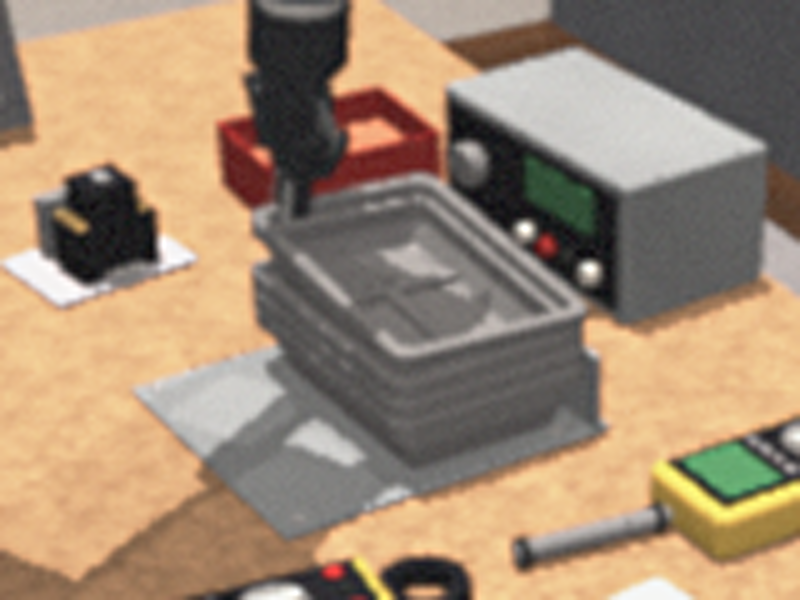

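The near-left corner is now clearly up (about 25–30 mm at 260,215) and the far-right is still in the nest. The lower trays haven't moved. I lift straight up, keeping the tilt.

apply_moves:
  linear:
    - [0.2,0.2,-3]
    - [0.4,0.5,-6]
    - [0.6,0.8,-10]
    - [1,1.2,-15]
    - [1.3,1.6,-20]
    - [1.7,2.2,-27]
    - [2.2,2.8,-34]
    - [2.6,3.3,-40]
  twist:
    - [0,0,0]
    - [0,0,0]
    - [0,0,0]
    - [0,0,0]
    - [0,0,0]
    - [0,0,0]
    - [0,0,0]
    - [0,0,0]

```text
clock: 10.95
tcp_pos: [0.5827, 0.3397, 0.3323]
eef_rot: [-0.033, -0.032, 0.998, 0.04]
contact_force: [0.7, 0.3, -2.5]
width: 0.0077
```

```bash
python3 - <<'E'
from station import manip,cams
from h import *
s=manip.read_state();print({k:np.round(s[k],4).tolist() for k in("tcp_pos","eef_rot","contact_force","moment","width")})
for n in("side","top"):
    d=cams.get_image(n);u,v,w,h=(220,90,160,120) if n=="side" else (160,130,160,120);cv2.imwrite(f"pics/{n}5.png",cv2.resize(d["image"][v:v+h,u:u+w],(400,300),interpolation=cv2.INTER_CUBIC))
cv2.imwrite("pics/both5.png",np.hstack([cv2.imread(f"pics/{n}5.png") for n in("top","side")]))
print(rel(s,s["tcp_pos"]+np.array([0,0,.10]),down(93.8)))
E
```

```text
{'tcp_pos': [0.5827, 0.3397, 0.3323], 'eef_rot': [-0.0332, -0.0315, 0.9981, 0.0403], 'contact_force': [0.7492, 0.302, -2.5047], 'moment': [0.1517, 0.0235, 0.0091], 'width': 0.0077}
([6.4, 8.3, -99.5], [4.74, -3.65, -0.18])
```

View pics/both5.png

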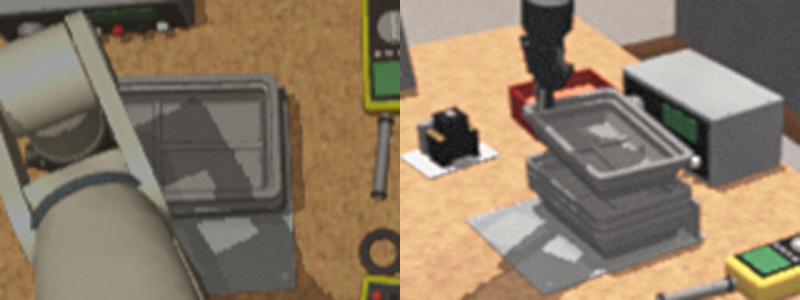

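The tray is free (about 2.5 N, its own weight) and the three lower trays remain on the stand against the flange. I raise it and level it.

apply_moves:
  linear:
    - [0.6,0.8,-10]
    - [1.5,2,-24]
    - [2.4,3.1,-38]
    - [3.3,4.3,-52]
    - [4.2,5.5,-66]
    - [5.1,6.6,-80]
    - [5.9,7.7,-92]
    - [6.4,8.3,-100]
  twist:
    - [0,0,0]
    - [0.7,-0.5,0]
    - [1.5,-1.1,0]
    - [2.3,-1.7,0]
    - [3.1,-2.3,0]
    - [3.8,-2.9,-0.1]
    - [4.4,-3.4,-0.2]
    - [4.7,-3.7,-0.2]

```text
clock: 11.85
tcp_pos: [0.5827, 0.3398, 0.4335]
eef_rot: [0.001, -0.033, 0.999, 0.0]
contact_force: [0.1, 0.0, -2.2]
width: 0.0076
```

```bash
python3 - <<'E'
from station import manip
from h import *
s=manip.read_state();print(s["tcp_pos"],s["contact_force"],s["joint_pos"])
print(rel(s,[.5126,-.1111,.40],down(100.7)))
E
```

```text
[0.5827124  0.33979797 0.43352836] [ 0.05937772  0.04982361 -2.17611533] [ 5.25867712e-01  4.06013470e-01  1.48937171e+00 -7.04876454e-04
  1.24417175e+00 -1.11161559e+00]
([100.2, -445.2, 33.2], [0.01, 0.12, -6.87])
```

apply_moves:
  linear:
    - [2,-7,0]
    - [5,-24,0]
    - [11,-49,0]
    - [18,-80,0]
    - [26,-115,0]
    - [34,-151,0]
    - [42,-187,0]
    - [50,-223,0]
  twist:
    - [0,0,0]
    - [0,0,-0.3]
    - [0,0,-0.7]
    - [0,0,-1.2]
    - [0,0,-1.8]
    - [0,0,-2.3]
    - [0,0,-2.9]
    - [0,0,-3.4]

```text
clock: 12.65
tcp_pos: [0.5463, 0.1112, 0.4309]
eef_rot: [-0.001, -0.063, 0.998, -0.0]
contact_force: [1.6, -0.3, -1.3]
width: 0.0077
```

apply_moves:
  linear:
    - [8,-36,0]
    - [16,-72,0]
    - [24,-107,0]
    - [32,-142,0]
    - [39,-173,5]
    - [44,-198,12]
    - [48,-214,18]
    - [50,-220,20]
  twist:
    - [0,0,-0.6]
    - [0,0,-1.1]
    - [0,0,-1.7]
    - [0,0,-2.2]
    - [0,0,-2.7]
    - [0,0,-3.1]
    - [0,0,-3.3]
    - [0,0,-3.4]

```text
clock: 13.45
tcp_pos: [0.5241, -0.1128, 0.4103]
eef_rot: [-0.001, -0.092, 0.996, 0.0]
contact_force: [0.6, 0.4, -1.5]
width: 0.0074
```

```bash
cat > chk.py <<'E'
from station import manip,cams
from h import *
s=manip.read_state();print({k:np.round(s[k],4).tolist() for k in("clock","tcp_pos","eef_rot","contact_force","moment","width")})
print("to nominal",rel(s,[.5126,-.1111,.363],down(100.7)))
for n in("top","side","wrist"):
    d=cams.get_image(n)
    if n=="wrist":
        T=np.array(d["tool_from_camera"]);P=cloud(d)@T[:3,:3].T+T[:3,3]
        R0=Rn.from_quat(np.array(s["eef_rot"])[[1,2,3,0]]).as_matrix();W=P@R0.T+s["tcp_pos"]
    else: W=cloud(d)
    z=W[...,2]
    # lip: top surface points
    k=((z>.175)&(z<.28)&(W[...,0]>.44)&(W[...,0]<.72)&(W[...,1]>-.38)&(W[...,1]<-.05)&(d["range_z"]>0))
    g=d["image"].astype(int);k&=(g.max(-1)>60)&(g.max(-1)-g.min(-1)<40)
    kk=k.astype(np.uint8);nn,l,st,ce=cv2.connectedComponentsWithStats(kk);i=1+np.argmax(st[1:,4]);q=W[l==i]
    top=q
    for _ in range(6):
        A=np.c_[top[:,:2],np.ones(len(top))];c=np.linalg.lstsq(A,top[:,2],rcond=None)[0];r=q[:,2]-np.c_[q[:,:2],np.ones(len(q))]@c
        top=q[(r>-.004)&(r<.006)]
    print(n,len(q),rect(q),"lip plane slope deg x,y",np.degrees(c[:2]).round(2),"z at sheet centre",(c@[.575,-.21,1]).round(4),len(top))
    cv2.imwrite(f"pics/{n}_f.png",cv2.resize(d["image"],(400,250)))
cv2.imwrite("pics/final.png",np.vstack([np.hstack([cv2.imread(f"pics/{n}_f.png") for n in("top","side")])]))
E
python3 chk.py
```

```text
{'clock': 13.45, 'tcp_pos': [0.5241, -0.1128, 0.4103], 'eef_rot': [-0.0013, -0.0916, 0.9958, 0.0004], 'contact_force': [0.613, 0.3537, -1.5421], 'moment': [0.2891, 0.2037, 0.0124], 'width': 0.0074}
to nominal ([10.8, 3.7, 47.3], [0.06, -0.14, -0.19])
top 1887 (array([ 595.8, -258.2]), array([159.3, 137.1]), 11.13) lip plane slope deg x,y [  5.59 -14.53] z at sheet centre 0.198 176
side 3260 (array([ 582. , -206.5]), array([167.7, 249.5]), 10.72) lip plane slope deg x,y [-6.17 -1.49] z at sheet centre 0.2323 527
wrist 42050 (array([ 560.6, -215. ]), array([133. , 246.3]), 26.05) lip plane slope deg x,y [-7.22 -1.55] z at sheet centre 0.2029 12340
```

View pics/final.png

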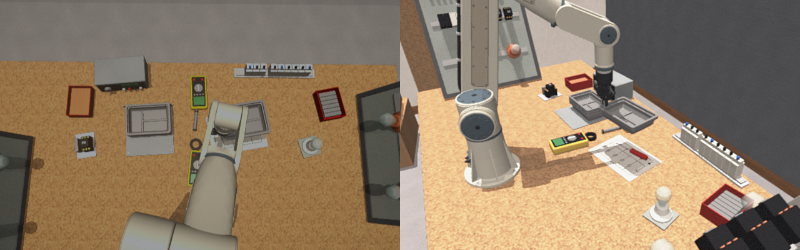

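The wrong height and plane fits aside, two cameras agree that the held tray sags about 6–7° toward +x, having turned in the pads about the jaw axis. The lower trays still lie home. I tighten the grip and compute a levelling move about the grip point.

```bash
cat > lev.py <<'E'
import sys
from station import manip
from h import *
s=manip.read_state();R0=Rn.from_quat(np.array(s["eef_rot"])[[1,2,3,0]]).as_matrix()
sx,sy=map(float,sys.argv[1:3]) # slopes deg
n=np.array([-np.tan(np.radians(sx)),-np.tan(np.radians(sy)),1]);n/=np.linalg.norm(n)
ax=np.cross(n,[0,0,1]);Q=Rn.from_rotvec(ax/np.linalg.norm(ax)*np.arccos(n[2])).as_matrix()
R=Q@R0
g=np.array(list(map(float,sys.argv[3:6]))) if len(sys.argv)>5 else np.array(s["tcp_pos"])+R0@[0,0,.163]
p=g-R@[0,0,.163]
print("now grip",np.array(s["tcp_pos"])+R0@[0,0,.163]);print(rel(s,p,R))
E
python3 lev.py -6.5 -1.5 .5123 -.1099 .20
```

```text
now grip [ 0.52491777 -0.11078297  0.24830651]
([31.1, 2.3, 49.4], [-0.28, -6.66, -0.01])
```

apply_moves:
  linear:
    - [2,0,3]
    - [6,0.4,10]
    - [12,0.9,19]
    - [18,1.4,29]
    - [24,1.8,38]
    - [28,2.1,45]
    - [30,2.3,48]
    - [31,2.3,49.4]
  twist:
    - [0,-0.4,0]
    - [0,-1.3,0]
    - [-0.1,-2.6,0]
    - [-0.2,-3.9,0]
    - [-0.2,-5.1,0]
    - [-0.3,-6,0]
    - [-0.3,-6.5,0]
    - [-0.3,-6.7,0]
  squeeze: 115

```text
clock: 14.4
tcp_pos: [0.4946, -0.1136, 0.3622]
eef_rot: [0.058, -0.093, 0.994, 0.008]
contact_force: [0.2, -0.1, -2.2]
width: 0.0063
```

```bash
cat > chk2.py <<'E'
from station import manip,cams
from h import *
import sys
s=manip.read_state();print({k:np.round(s[k],4).tolist() for k in("clock","tcp_pos","contact_force","width")})
rng=np.random.default_rng(0)
for n in("side","wrist","top"):
    d=cams.get_image(n)
    if n=="wrist":
        T=np.array(d["tool_from_camera"]);P=cloud(d)@T[:3,:3].T+T[:3,3]
        R0=Rn.from_quat(np.array(s["eef_rot"])[[1,2,3,0]]).as_matrix();W=P@R0.T+s["tcp_pos"]
    else: W=cloud(d)
    g=d["image"].astype(int)
    k=(W[...,2]>.12)&(W[...,2]<.26)&(W[...,0]>.43)&(W[...,0]<.74)&(W[...,1]>-.40)&(W[...,1]<-.03)&(d["range_z"]>0)&(g.max(-1)>55)&(g.max(-1)-g.min(-1)<40)
    nn,l,st,ce=cv2.connectedComponentsWithStats(k.astype(np.uint8));i=1+np.argmax(st[1:,4]);q=W[l==i]
    print(n,len(q))
    # two largest parallel-ish planes (floor, lip): sequential RANSAC, near-horizontal
    rest=q
    for j in range(3):
        best=None
        for _ in range(400):
            a=rest[rng.choice(len(rest),3,False)];A=np.c_[a[:,:2],np.ones(3)]
            if abs(np.linalg.det(A))<1e-3: continue
            c=np.linalg.solve(A,a[:,2])
            if np.hypot(*c[:2])>.25: continue
            r=abs(rest[:,2]-rest[:,:2]@c[:2]-c[2])<.0025
            if best is None or r.sum()>best[0]: best=(r.sum(),r)
        if best is None: break
        a=rest[best[1]];c=np.linalg.lstsq(np.c_[a[:,:2],np.ones(len(a))],a[:,2],rcond=None)[0]
        print("  plane",len(a),"slope",np.degrees(c[:2]).round(2),"z@c",round(float(c@[.575,-.21,1]),4),rect(a))
        rest=rest[~best[1]]
        if len(rest)<50: break
    if n=="side": cv2.imwrite(sys.argv[1],cv2.resize(d["image"][80:260,270:510],(800,600),interpolation=cv2.INTER_CUBIC))
E
python3 chk2.py pics/f1.png
```

```text
{'clock': 14.4, 'tcp_pos': [0.4946, -0.1136, 0.3622], 'contact_force': [0.2105, -0.1225, -2.1888], 'width': 0.0063}
side 3405
  plane 700 slope [4.63 2.98] z@c 0.157 (array([ 579. , -205.8]), array([128.1, 196.5]), 11.25)
  plane 495 slope [5.61 2.3 ] z@c 0.2042 (array([ 572.3, -210.3]), array([162.7, 235. ]), 10.89)
  plane 315 slope [2.07 4.42] z@c 0.1639 (array([ 576. , -205.5]), array([132.7, 202. ]), 11.61)
wrist 42892
  plane 23707 slope [6.56 2.5 ] z@c 0.1548 (array([ 583.7, -209.3]), array([113.1, 189. ]), 10.58)
  plane 8573 slope [6.55 2.6 ] z@c 0.204 (array([ 502. , -173.1]), array([179.,  77.]), 73.21)
  plane 5465 slope [6.22 2.66] z@c 0.1621 (array([ 582.7, -209.8]), array([116.3, 194.8]), 11.09)
top 2462
  plane 592 slope [7.46 1.02] z@c 0.1559 (array([ 588.4, -212.8]), array([119.4, 182.1]), 8.65)
  plane 268 slope [5.85 1.62] z@c 0.2057 (array([ 577.9, -208.1]), array([156.6, 228.8]), 10.61)
  plane 285 slope [6.28 1.71] z@c 0.1526 (array([ 587.6, -225.8]), array([115.8, 148.7]), 11.83)
```

View pics/f1.png

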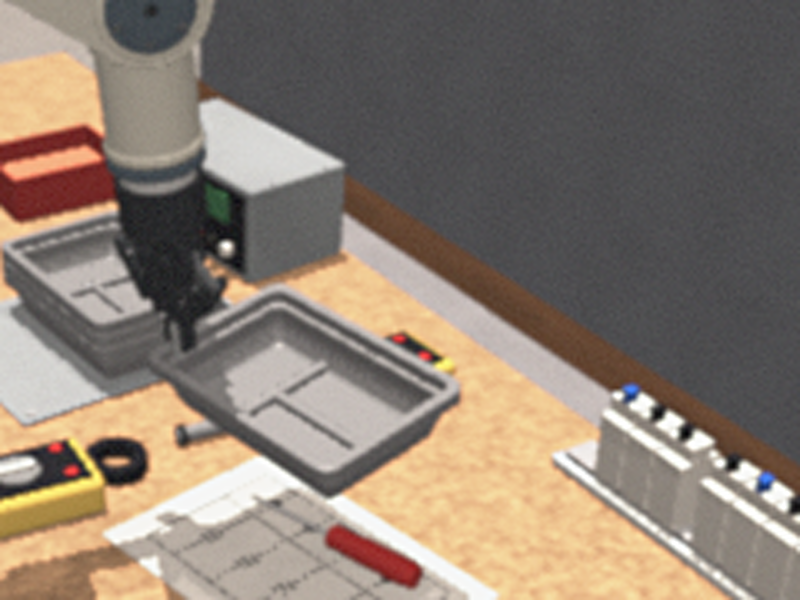

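The refit was decisive: all three views' lip and floor planes now show +6.3° and +2.4°. So the tray had in fact been about level before, and I was misled by a mixed fit. I undo the turn by the measured slope.

```bash
python3 lev.py 6.3 2.3 .512 -.11 .198
```

```text
now grip [ 0.51370739 -0.10955735  0.20077082]
([-16.7, 3.0, 3.7], [1.08, 6.61, -0.09])
```

apply_moves:
  linear:
    - [-1,0.2,0.2]
    - [-4,0.7,0.8]
    - [-7,1.3,1.5]
    - [-10,1.9,2.2]
    - [-13,2.4,2.9]
    - [-15,2.8,3.4]
    - [-16.3,3,3.6]
    - [-16.7,3,3.7]
  twist:
    - [0.1,0.4,0]
    - [0.2,1.5,0]
    - [0.4,2.7,0]
    - [0.6,3.9,0]
    - [0.8,5.1,0]
    - [1,6,0]
    - [1.05,6.4,0]
    - [1.1,6.6,0]

```text
clock: 15.35
tcp_pos: [0.5112, -0.1079, 0.3605]
eef_rot: [0.001, -0.092, 0.996, -0.007]
contact_force: [0.3, 0.3, -1.8]
width: 0.0065
```

```bash
python3 chk2.py pics/f2.png
```

```text
{'clock': 15.35, 'tcp_pos': [0.5112, -0.1079, 0.3605], 'contact_force': [0.2757, 0.2947, -1.8274], 'width': 0.0065}
side 3205
  plane 559 slope [-2.48 -0.56] z@c 0.1523 (array([ 570.9, -209.1]), array([127.6, 199.2]), 10.69)
  plane 511 slope [-0.43  0.1 ] z@c 0.1984 (array([ 571.2, -210.6]), array([164.1, 236. ]), 10.6)
  plane 334 slope [-1.12 -0.15] z@c 0.1891 (array([ 568.8, -215.3]), array([157.8, 225.3]), 11.26)
wrist 42910
  plane 23714 slope [0.22 0.14] z@c 0.1495 (array([ 577.2, -212.8]), array([113.3, 189.9]), 10.63)
  plane 8640 slope [0.27 0.25] z@c 0.1984 (array([ 500.3, -173.5]), array([180.2,  77.1]), 72.96)
  plane 5444 slope [-0.21  0.38] z@c 0.1567 (array([ 576.6, -211.5]), array([117.1, 194.9]), 11.17)
top 2053
  plane 455 slope [-2.16 -0.61] z@c 0.1519 (array([ 585.1, -256.7]), array([120.7, 101.4]), 9.09)
  plane 249 slope [3.79 2.13] z@c 0.1536 (array([ 588.3, -256.1]), array([122.2,  96.8]), 7.66)
  plane 243 slope [ 0.41 -0.6 ] z@c 0.2002 (array([ 580.8, -237.7]), array([158.2, 169.4]), 10.44)
```

Level to within 0.3°. I raise 3 mm, nudge 2 mm, let it settle, and do a last check.

apply_moves:
  linear:
    - [-1,0,-1]
    - [-2,0,-3]
    - [-2,0,-3]
    - [-2,0,-3]
    - [-2,0,-3]
    - [-2,0,-3]
    - [-2,0,-3]
    - [-2,0,-3]
  twist:
    - [0,0,0]
    - [0,0,0]
    - [0,0,0]
    - [0,0,0]
    - [0,0,0]
    - [0,0,0]
    - [0,0,0]
    - [0,0,0]

```text
clock: 16.3
tcp_pos: [0.5129, -0.1076, 0.3636]
eef_rot: [0.002, -0.092, 0.996, -0.007]
contact_force: [0.4, 0.5, -1.8]
width: 0.006
```

```bash
python3 chk2.py pics/f3.png | grep -v top; python3 - <<'E'
from station import manip,cams
from h import *
d=cams.get_image("top");W=cloud(d);z=W[...,2]
k=((z>.078)&(z<.102)&(W[...,1]>.1)&(W[...,1]<.42)&(W[...,0]>.5)&(W[...,0]<.73)).astype(np.uint8)
nn,l,st,ce=cv2.connectedComponentsWithStats(k);i=1+np.argmax(st[1:,4]);print("lower",rect(W[l==i]),np.median(z[l==i]))
h=cv2.convexHull(np.argwhere(l==i)[:,::-1].astype(np.float32))[:,0];print(rect(ray(d,h,.089)))
print(np.abs(manip.read_state()["joint_velocities"]).max())
a=cv2.imread("pics/f3.png");cv2.imwrite("pics/f3b.png",np.hstack([cv2.resize(a,(400,300)),cv2.resize(d["image"][120:300,180:420],(400,300))]))
E
```

```text
{'clock': 16.3, 'tcp_pos': [0.5129, -0.1076, 0.3636], 'contact_force': [0.4163, 0.4613, -1.8314], 'width': 0.006}
side 3195
  plane 524 slope [-2.28  0.17] z@c 0.1555 (array([ 571.3, -207.7]), array([128.4, 200.8]), 11.04)
  plane 404 slope [-1.44  0.56] z@c 0.2011 (array([ 572.5, -206.2]), array([164.2, 243.3]), 10.93)
  plane 340 slope [-3.5  -0.19] z@c 0.1942 (array([ 568.7, -208.9]), array([155.9, 238.5]), 10.73)
wrist 42913
  plane 23823 slope [0.21 0.09] z@c 0.1526 (array([ 578.9, -212.1]), array([113.1, 188.9]), 10.53)
  plane 8676 slope [0.3  0.27] z@c 0.2015 (array([ 501.8, -173.5]), array([180.2,  77.6]), 72.74)
  plane 5388 slope [0.85 0.42] z@c 0.1602 (array([ 579.2, -211.8]), array([118. , 195.6]), 11.06)
  plane 489 slope [0.13 1.57] z@c 0.1567 (array([ 588.1, -256.5]), array([122. ,  97.8]), 9.1)
  plane 230 slope [-0.98  0.26] z@c 0.2019 (array([ 584.5, -241.5]), array([159.6, 163.3]), 11.18)
  plane 239 slope [-0.07  2.91] z@c 0.1537 (array([ 588.1, -254.1]), array([116.6,  96.3]), 9.65)
lower (array([622.2, 250.6]), array([162.1, 231.8]), 3.81) 0.08916671747361068
(array([621.4, 249.5]), array([163.1, 230.5]), 3.52)
0.0017469362309905949
```

```bash
python3 -c "
from station import manip
print(manip.hand_in())"
```

```text
the job is handed in; nothing more can be done
None
```

The job is done and handed in at about 16.4 s of robot time. I slid the stack home with two open fingertips until the stop resisted at about 19 N. I then pinched the top tray's +y lip near its near-left corner and peeled it about 6° over the far-right corner, which stayed nested. Finally I lifted it free and carried it over the sheet.

**Last checks that agreed:**
- **Lower trays:** they lie at (621–622, 250) mm, yaw 3.5–3.8°, with their top at 89 mm. That is within about 1 mm of the position measured when the stack was home.
- **Held tray:** the underside is at about 150 mm and the lip top at about 201.5 mm. Its centre is within about 4 mm of the sheet's centre. The wrist view puts the lip plane within 0.4° of level.
- **Stillness and grip:** the arm is still, and the tray's position in the pads did not change over the last two checks.

**Checks that disagreed or went wrong:**
- **Levelling:** an early plane fit mixed the tray's surfaces and wrongly showed a 6° sag. I "corrected" it, which tilted the tray, then measured that tilt and undid it.
- **Lip slopes:** the coarser side and top views still give scattered values, −1.4° and −1.0° in x for the lip.
- **Grip width:** it reads 6–7.5 mm on a lip given as 10 mm, less with a harder squeeze.
- **Final picture:** the last picture was refused by the 12-picture limit. I confirmed the end state by numbers only and took no separate measurement of the bystander objects.

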